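Fit the wide guide bush into the router's sprung bayonet seat

ROBOT

A 6-joint arm with a two-finger parallel gripper is mounted at the origin on a cart in front of the work surface, level with it; the furniture and walls round the work are solid. World frame = base frame: x ahead of the robot, y to its left, z up, the work surface at z = 0. Lengths are in m, angles in rad, forces in N, time in s.
With the tool pointing down it reaches from about 0.35 to 0.875 m from the base axis. Payload 4.2 kg.
Tool frame: the origin (TCP) lies at the very end of the fingers, on their centre line; the grasp point (between the pads) lies 19 mm behind it (r.pinch_z is the distance from the TCP to the grasp point, in m); z points along the fingers, y is the line along which they close (so a half turn about z gives the same grasp; the last joint's range is limited). The gripper opens to 87 mm and grips with 3 to 60 N. Pads are 19 mm wide; open, the fingers measure 117 mm over their backs; the gripper's body (75 mm by 190 mm) begins 51 mm behind the grasp point.
Start: joints at [-0.95, 0.385, 0.008, 0, -1.194, -0.259], TCP at [0.221, -0.585, 0.223] pointing down, gripper open.
Joint ranges: [-3.14, 3.14], [-1.21, 2.06], [-1.07, 1.41], [-3.16, 2.05], [-2.99, -0.16], [-3.1, 3.1]. Speed limits (rad/s): [2.79, 2.79, 3.14, 3.14, 3.14, 3.14].

INTERFACE

Orientations are given as a unit quaternion [x, y, z, w].
In Python, from bench import r, eoat, get_image gives the robot as it stands (r), with the cameras as plain functions and the gripper (eoat). Calls block until the motion is done:
- r.movep(position, orientation): joint-space move of the TCP to a pose.
- r.line_to(position, max_speed=0.15, frame=None, threshold=None): straight line of the TCP; frame=None keeps the orientation; max_speed is the mean speed in m/s. With threshold (N) it stops when the force on the tool has changed by that much, and returns True; else False.
- r.move_j(angles): joint-space move.
- eoat.let_go() and eoat.clamp(): open the fingers fully, or close them until they stop; the grip force is fixed at half the most.
- r.hold(seconds).
- r.inverse_kinematics(position, orientation): joint angles nearest the present ones, or None.
- r.state(): the state.
- get_image(name): name is "side" or "top" or "wrist"; returns a dict with "img" (384x512x3 uint8, red, green, blue), "range_z" (384x512 float32, m along the optical axis (not along the pixel's ray), 0 where there is no reading), "mtx" (3x3 intrinsics, pixels), "R" (3x3) and "t" (3): a world point X has camera coordinates R X + t. Camera axes: x right, y down, z forward; pixel columns grow to the right and rows downward; lengths in m; the calibration is good to about 2 mm. A picture is of the moment at which its call begins.
A pose or a line that the arm cannot do raises r.Unreachable and nothing moves.
- r.job_done(): hands the job in; it is judged then, once.
The state is a dict: "time_s": time; "joint_pos": joint angles; "qd": joint speeds; "joint_torque": joint torques, N m; "position": TCP position; "orientation": TCP orientation; "wrist_force": force on the tool from outside, world axes, zero at the start; "torque": the same for the moment, N m; "width": finger opening in m; "grip_force": force on a finger pad.
Only numpy, scipy, OpenCV 4.12 (cv2) and the standard library are available. Lean on these libraries where they do the work, as an engineer would, in place of code of your own. Each camera call takes 0.05 s, during which the arm holds its last target. There are 200 camera calls.

TASK

Fit the wider of the two steel guide bushes to the trim router that stands upside down in its cradle: lower it over the upright cutter and press its ears down through the notches against the sprung ring. Turn it clockwise, seen from above, about a quarter turn to its stop and let the spring lift the ears up into the catch pockets. Finish still gripping the bush there, so that I can tighten the locking screw, and leave the narrower bush and the things on the mat where they lie.

Things in the scene. Friction and masses are not known exactly. Their poses are not given: they have to be found in the camera images.
- router: Cordless trim router upside down in a plywood cradle fixed to the mat (foot 150 x 130 mm). Origin under the foot's centre, z up. Its round base plate, 94 mm across, is on top, level, its face 165 mm above the mat; only the cutter stands higher. Axes +x and -x pass through the middles of the two notches of the bayonet ring in the plate.
- seat (a point): Centre of the bayonet seat: on the cutter's axis, level with the base plate's face; axes as the router's. The aluminium bayonet ring has a round opening 53 mm across; the flange enters it with 1.5 mm to spare all round.
- notch (a point): Middle of the +x notch, 29 mm from the axis, level with the plate's face. Each of the two notches, half a turn apart, is 36 degrees wide and reaches out to 66 mm across. Ears go down here. From a notch the way leads only clockwise (seen from above), under a lip 5 mm thick; anticlockwise is blocked.
- pocket (a point): Where the ear that went down the +x notch ends: 77 degrees clockwise of that notch, 29 mm from the axis, level with the plate's face. Here the lip is only 2 mm thick, so an ear can rise 3 mm into a pocket. An ear's middle may lie 74 to 80 degrees from the notch; at 80 it meets the stop wall.
- cutter_tip (a point): Top of the upright two-flute cutter, 20 mm in diameter, 30 mm above the base plate's face.
- spring_ring (a joint): Sprung dark steel ring in the seat, 48 mm across, its top 2 mm below the plate's face when free. Value: metres pressed down, 0 to 0.0085. It pushes up with 4 N at 0 and 1 N more per mm. The bush's flange lies on it: about 0.003 when the ears are up in the pockets, at least 0.006 when they pass under the lips.
- wide_bush: Steel guide bush to fit, 31 mm tall, 0.12 kg, lying flange down. Origin: centre of the underside, z up the bore. Flange 50 mm across, 4 mm thick; at its bottom two ears, 13 wide, 3 thick, 62 mm over both, along the bush's +x and -x; hub 42 mm across up to 11 mm height; tube 32 mm outside, 24 mm bore. Half a turn leaves it the same. Seated, its underside is 5 mm below the plate's face.
- grip (a point): Middle of the wide bush's tube, 21 mm above its underside. The tube, 11 to 31 mm above the underside, has two flats 29 mm apart that face the bush's +y and -y: grip these with the fingertips just above the hub (12 mm or more above the underside), so that the fingers clear the base plate when the bush is pressed in.
- narrow_bush: The other steel guide bush: same flange, ears and height, but a thin tube 24 mm outside with a bore of 12 mm, too small for the cutter. To be left where it lies. Origin at the centre of its underside.
- arbor_wrench: Flat steel wrench, 48 x 218 x 5 mm, lying on the mat; bystander. Origin under its centre.
- pencil: Red pencil, 150 mm, lying on the mat; bystander. Origin under its centre.
- tape_measure: Yellow tape measure, 43 x 90 x 62 mm; bystander. Origin under its centre.
- offcut: Wood off-cut, 38 x 120 x 19 mm; bystander. Origin under its centre.

How it is judged:
On the way, in this order (a step that is already met when the one before it is completed fails the run):
1. the wide bush is over the cutter, upright, ears still above the base plate (horizontal distance between wide_bush and seat below 0.005 m and z of wide_bush in the frame of seat between 0.0005 and 0.026 m and angle between wide_bush's own z axis and vertical below 0.15 rad), for 0.05 s.
2. the ears are pressed down through the notches to below the lips (horizontal distance between wide_bush and seat below 0.004 m and z of wide_bush in the frame of seat below -0.0072 m and angle between the x axis of wide_bush and the x axis of router, either way round below 0.3 rad), for 0.05 s.
At the end, for the whole second after the job is handed in: Wide bush upright in the seat (3.5 mm, 4 degrees), turned at least 70 degrees clockwise from the notches, lifted by the spring into the pockets (underside 3.5 to 6.9 mm below the plate's face), at rest and still gripped with over 4 N; narrow bush within 20 mm of its place (horizontal distance between wide_bush and seat below 0.0035 m and z of wide_bush in the frame of seat between -0.0069 and -0.0035 m and angle between the x axis of wide_bush and the x axis of router, either way round above 1.22 rad and angle between wide_bush's own z axis and vertical below 0.07 rad and value of joint spring_ring above 0.0015 m and linear speed of wide_bush below 0.02 m/s and contact force between the fingers and wide_bush above 4 N and distance of narrow_bush from where it was at the start of the episode below 0.02 m); the arm keeps its last pose, push and grip.
It fails at once if a bystander or the narrow bush is knocked more than 30 mm from its place (distance of any of narrow_bush, arbor_wrench, pencil, tape_measure, offcut from where it was at the start of the episode above 0.03 m).
It also fails if it takes over 54 s, if anything falls off the work surface, if the arm or the gripper's body presses on something with over 40 N, if the wrist force passes 120 N, or if a joint passes its speed limit or range.

## Working session

There is one attempt and no reset: what is moved stays moved. The work goes in short steps, each a Python script; the robot and the scene stay as the last script left them, time stands still between calls to the robot, and variables do not carry over. Pictures are saved under pics/ and viewed, at most 13 in all, crops included, and the job is handed in when it is done.

```bash
ls; mkdir -p pics
python3 - <<'E'
from bench import r, eoat, get_image
import cv2,pickle,numpy as np
d={}
for n in("top","side","wrist"):
    d[n]=get_image(n); cv2.imwrite(f"pics/{n}0.png",d[n]["img"][...,::-1])
    c=d[n]; print(n,-c["R"].T@c["t"],c["R"][2],c["mtx"][0,0])
pickle.dump(d,open("im0.pkl","wb"))
s=r.state();print(s)
E
```

```text
bench.py
pics
top [ 0.47056725 -0.2065079   0.9766288 ] [ 0.09591352 -0.02086815 -0.9951709 ] 412.47864005540816
side [0.44158171 0.52710582 0.60977991] [ 0.09705377 -0.83486689 -0.54182825] 424.4062262047016
wrist [ 0.15614044 -0.60859141  0.38472273] [ 0.24118544  0.0928579  -0.96602639] 286.0491861967873
{'time_s': 0.15, 'joint_pos': array([-9.50407378e-01,  3.85346490e-01,  6.98472075e-03, -3.67227818e-04,
       -1.19406576e+00, -2.58608527e-01]), 'qd': array([ 1.11760536e-04, -2.62743598e-03,  5.35935961e-03,  2.42188230e-03,
        4.29128499e-05,  6.22657476e-05]), 'joint_torque': array([-3.34136766e-04, -3.91052198e+01,  1.87586421e+01,  4.22223330e+00,
        1.23792930e-02, -1.52537309e-04]), 'position': array([ 0.22107184, -0.58410596,  0.22174646]), 'orientation': array([-1.79838685e-01,  9.83695762e-01,  8.10711813e-04, -1.92564441e-04]), 'wrist_force': array([ 0.32642023, -0.92558025,  0.33273084]), 'torque': array([-0.04131364, -0.0231937 , -0.06712697]), 'grip_force': 0.0, 'width': 0.08678952008711975}
```

View pics/top0.png

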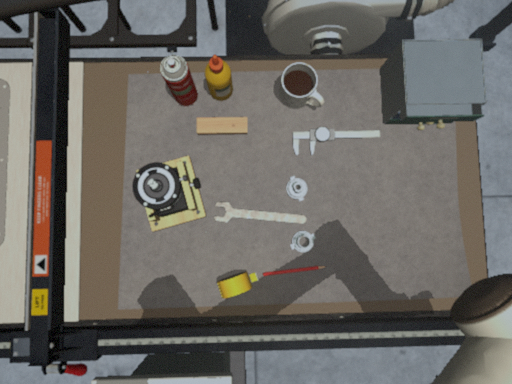

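View pics/side0.png

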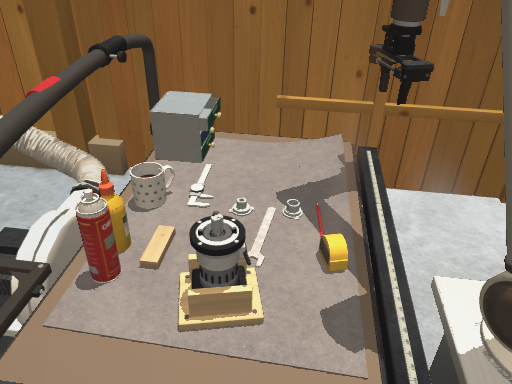

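Top view: the router plate is at about (157,185) and the bushes are at (297,188) and (302,241). The second has the bigger bore. Next I'll enlarge the crops and compute a first estimate of the positions.

```bash
cat > h.py <<'E'
import numpy as np,cv2,pickle
def cast(c,px,z):
    "pixels (N,2) -> world points on plane z"
    px=np.atleast_2d(px).astype(float)
    d=np.c_[px,np.ones(len(px))]@np.linalg.inv(c["mtx"]).T@c["R"]
    o=-c["R"].T@c["t"]
    return o+d*((z-o[2])/d[:,2])[:,None]
def cloud(c):
    "world point per pixel (H,W,3), nan without reading"
    h,w=c["range_z"].shape; v,u=np.mgrid[:h,:w]; z=np.where(c["range_z"]>0,c["range_z"],np.nan)
    p=np.stack([u,v,np.ones_like(u)],-1)@np.linalg.inv(c["mtx"]).T*z[...,None]
    return (p-c["t"])@c["R"]
E
python3 - <<'E'
from h import *
d=pickle.load(open("im0.pkl","rb")); t=d["top"]; s=d["side"]
crop=lambda c,u,v,w:cv2.resize(c["img"][v-w:v+w,u-w:u+w,::-1],(260,260),interpolation=cv2.INTER_CUBIC)
a=np.hstack([crop(t,297,188,20),crop(t,302,241,20),crop(t,157,185,32)])
b=np.hstack([crop(s,241,206,20),crop(s,292,209,20),crop(s,217,236,36)])
cv2.imwrite("pics/crops.png",np.vstack([a,b]))
for n,u,v,z in(("b1",297,188,.02),("b2",302,241,.02),("router",157,185,.165),("tl",0,0,0),("tr",511,0,0),("bl",0,383,0)): print(n,cast(t,[u,v],z).round(3))
P=cloud(t)
for u,v in((45,100),(45,300),(200,332),(400,332),(440,80),(235,285),(175,75),(218,75),(300,80),(100,20)): print((u,v),P[v,u].round(3))
E
```

```text
b1 [[ 0.575 -0.321  0.02 ]]
b2 [[ 0.451 -0.328  0.02 ]]
router [[ 0.571 -0.027  0.165]]
tl [[1.058 0.395 0.   ]]
tr [[ 1.043 -0.879 -0.   ]]
bl [[0.149 0.362 0.   ]]
(45, 100) [0.783 0.25  0.058]
(45, 300) [0.339 0.237 0.059]
(200, 332) [ 0.245 -0.087 -0.016]
(400, 332) [ 0.232 -0.558 -0.018]
(440, 80) [ 0.781 -0.611  0.151]
(235, 285) [ 0.361 -0.173  0.063]
(175, 75) [ 0.792 -0.064  0.172]
(218, 75) [ 0.807 -0.148  0.129]
(300, 80) [ 0.822 -0.332  0.053]
(100, 20) [ 1.438  0.44  -0.798]
```

View pics/crops.png

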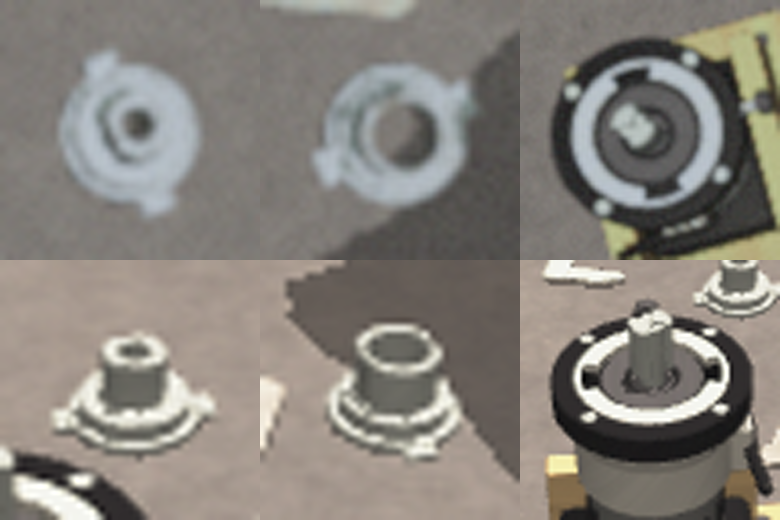

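View pics/wrist0.png

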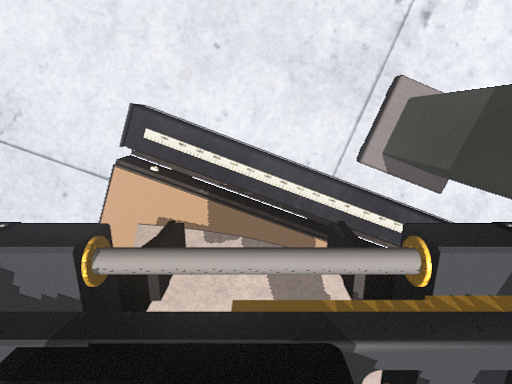

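The crops settle it. The bush at top-view (302,241) has the large bore, so it's the wide one, with ears from lower-left to upper-right. The notches in the plate run roughly up and down in the image. Next: measure from the top and side views, check for obstacles, and check IK.

```bash
cat >> h.py <<'E'
def proj(c,X):
    p=np.atleast_2d(X)@c["R"].T+c["t"]; p=p@c["mtx"].T; return p[:,:2]/p[:,2:]
def q(yaw): return [np.cos(yaw/2),np.sin(yaw/2),0,0]
E
python3 - <<'E'
from h import *
from bench import r, eoat, get_image
d=pickle.load(open("im0.pkl","rb"))
w=d["wrist"]; print("tcp in wrist",proj(w,r.state()["position"]))
for n in("top","side"):
    c=d[n]; P=cloud(c); im=c["img"].astype(int); g=im.min(2)
    for nm,X,z0,z1,rad in(("bush",[.451,-.328],.026,.036,.035),("flange",[.451,-.328],.0025,.009,.04),("plate",[.571,-.027],.158,.172,.06),("cutter",[.571,-.027],.185,.2,.03)):
        m=(np.hypot(P[...,0]-X[0],P[...,1]-X[1])<rad)&(P[...,2]>z0)&(P[...,2]<z1)
        q_=P[m]; print(n,nm,m.sum(),q_.mean(0).round(4),"mid",((q_.min(0)+q_.max(0))/2).round(4),"ext",np.ptp(q_,0).round(3))
        if nm=="plate":
            ring=m&(g>140); mm=cv2.morphologyEx(ring.astype(np.uint8),cv2.MORPH_OPEN,np.ones((2,2)))
            nl,lab,st,ce=cv2.connectedComponentsWithStats(mm); k=1+st[1:,4].argmax()
            ct=max(cv2.findContours((lab==k).astype(np.uint8),cv2.RETR_EXTERNAL,cv2.CHAIN_APPROX_NONE)[0],key=len)[:,0]
            e=cv2.minEnclosingCircle((cast(c,ct,.165)[:,:2]*1000).astype(np.float32)); print("  ring",st[k],e)
            w_=cast(c,ct,.165)[:,:2].astype(np.float32)*1000; print("  fit",cv2.fitEllipse(w_))
    hi=(P[...,2]>.1)&(P[...,0]>.25)&(P[...,0]<1)&(P[...,1]>-.8)&(P[...,1]<.3)
    ql=P[hi]; key=np.floor(ql[:,:2]*10); u,i=np.unique(key,axis=0,return_inverse=True)
    print([(tuple((a/10).round(1)),round(float(ql[i.ravel()==j,2].max()),2)) for j,a in enumerate(u) if (i.ravel()==j).sum()>8])
r0=np.radians
for deg in(117,-63):
  print(deg,r.inverse_kinematics([.451,-.328,.1],q(r0(deg))))
for deg in(15.5,195.5,-61.5,118.5,-66,114): print(deg,r.inverse_kinematics([.571,-.027,.2],q(r0(deg))))
E
```

```text
tcp in wrist [[255.40336494 234.93986936]]
top bush 69 [ 0.4523 -0.3303  0.0309] mid [ 0.4527 -0.3302  0.0308] ext [0.03  0.03  0.008]
top flange 173 [ 0.4521 -0.3275  0.0044] mid [ 0.4536 -0.3256  0.0057] ext [0.071 0.071 0.006]
top plate 1569 [ 0.571  -0.0255  0.1644] mid [ 0.5712 -0.0302  0.1643] ext [0.092 0.106 0.013]
  ring [139 172  22  33 197] ((565.1052856445312, -19.918413162231445), 34.45665740966797)
  fit ((567.2052612304688, -27.185131072998047), (64.56659698486328, 68.00603485107422), 150.56137084960938)
top cutter 78 [ 0.5709 -0.0244  0.1939] mid [ 0.5712 -0.024   0.1916] ext [0.02  0.019 0.013]
[((np.float64(0.3), np.float64(-0.5)), 0.59), ((np.float64(0.3), np.float64(-0.4)), 0.58), ((np.float64(0.4), np.float64(-0.5)), 0.57), ((np.float64(0.5), np.float64(-0.1)), 0.2), ((np.float64(0.5), np.float64(0.0)), 0.17), ((np.float64(0.6), np.float64(-0.7)), 0.13), ((np.float64(0.6), np.float64(-0.1)), 0.17), ((np.float64(0.6), np.float64(0.0)), 0.17), ((np.float64(0.7), np.float64(-0.8)), 0.15), ((np.float64(0.7), np.float64(-0.7)), 0.16), ((np.float64(0.7), np.float64(-0.
[... 2220 characters left out ...]
p.float64(-0.3)), 0.35), ((np.float64(0.9), np.float64(-0.2)), 0.35)]
117 [-0.33816783  0.39151852 -0.32270612  0.         -0.85657168 -2.33218592]
-63 [-0.33816783  0.39151852 -0.32270612  0.         -0.85657168  0.80940673]
15.5 [ 0.23607257  0.31161182 -0.16053085  0.         -1.09865366  1.60524979]
195.5 [ 0.23607257  0.31161182 -0.16053085  0.         -1.09865366 -1.53634286]
-61.5 [ 0.23607257  0.31161182 -0.16053085  0.         -1.09865366  0.26134627]
118.5 [ 0.23607257  0.31161182 -0.16053085  0.         -1.09865366 -2.88024638]
-66 [ 0.23607257  0.31161182 -0.16053085  0.         -1.09865366  0.18280645]
114 [ 0.23607257  0.31161182 -0.16053085  0.         -1.09865366 -2.9587862 ]
```

```bash
cat >> h.py <<'E'
from scipy.spatial.transform import Rotation as Ro
d0=pickle.load(open("im0.pkl","rb"))["wrist"]
Rt0=Ro.from_quat([-1.79838685e-01,9.83695762e-01,8.10711813e-04,-1.92564441e-04]).as_matrix(); p0=np.array([0.22107184,-0.58410596,0.22174646])
def hover(X,h,yaw,px=(256,140)):
    "TCP position at height h above X that shows X at pixel px of the wrist camera"
    off=cast(d0,px,p0[2]-h)[0]-p0          # world offset in start pose
    off=Rt0.T@off; off=Ro.from_quat(q(yaw)).as_matrix()@off
    return np.array([X[0]-off[0],X[1]-off[1],X[2]+h])
E
python3 - <<'E'
from h import *
from bench import r, eoat, get_image
y1,y2=np.radians(15.5),np.radians(-63)
a=hover([.570,-.0235,.165],.11,y1); b=hover([.4505,-.330,.02],.13,y2); print(a,b)
out={}
for n,p,y in(("router",a,y1),("bush",b,y2)):
    r.movep(p,q(y)); r.hold(.3); c=get_image("wrist"); out[n]=c; s=r.state(); print(n,s["time_s"],s["position"],s["joint_pos"][5],s["wrist_force"])
pickle.dump(out,open("im1.pkl","wb"))
cv2.imwrite("pics/w1.png",np.vstack([out[n]["img"][:290,:,::-1] for n in out]))
E
```

```text
[ 0.52248778 -0.0362697   0.275     ] [ 0.42918972 -0.28730532  0.15      ]
router 2.7417 [ 0.52247946 -0.03654502  0.27492994] 1.6005431746156715 [-0.34319875 -0.60461386  0.2175772 ]
bush 4.225 [ 0.42962479 -0.28685994  0.15026001] 0.7466787486225793 [ 0.32227567 -0.37620305  0.05609383]
```

View pics/w1.png

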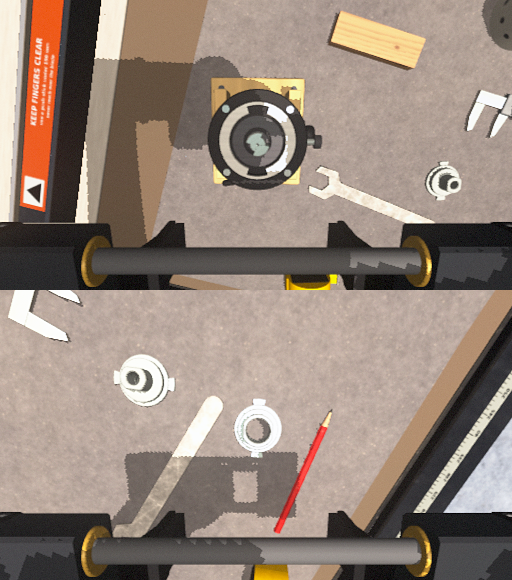

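The wrist views are clear. The router plate is centred at about (257,139) with its notches up and down. The wide bush is at about (258,140) in its own frame, ears up and down. Now the fine fits.

```bash
cat > fit.py <<'E'
from h import *
from scipy.optimize import least_squares
def circ(p,r=None):
    f=(lambda v:np.hypot(*(p-v[:2]).T)-(v[2] if r is None else r))
    return least_squares(f,[*p.mean(0),.03],loss="soft_l1",f_scale=.0007).x
def edge(m,c,z):
    ct=max(cv2.findContours(m.astype(np.uint8),cv2.RETR_EXTERNAL,cv2.CHAIN_APPROX_NONE)[0],key=len)[:,0]
    return cast(c,ct,z)[:,:2]
def polar(c,ctr,rad,z):
    th=np.radians(np.arange(0,360,1)); X=np.c_[ctr[0]+rad*np.cos(th),ctr[1]+rad*np.sin(th),np.full(360,z)]
    px=proj(c,X).astype(np.float32); g=cv2.remap(cv2.cvtColor(c["img"],cv2.COLOR_RGB2GRAY),px[None,:,0],px[None,:,1],cv2.INTER_LINEAR)[0].astype(float)
    return th,g
def router(c,guess=(.57,-.0235)):
    P=cloud(c); m=(np.abs(P[...,2]-.165)<.008)&(np.hypot(P[...,0]-guess[0],P[...,1]-guess[1])<.06)
    m=cv2.morphologyEx(m.astype(np.uint8),cv2.MORPH_OPEN,cv2.getStructuringElement(2,(9,9)))
    a=circ(edge(m,c,.165)); print(" plate",a.round(4),"z",np.nanmedian(P[...,2][m>0]).round(4))
    g=c["img"].min(2)>130; p=P[...,:2]-a[:2]; mm=g&(np.hypot(p[...,0],p[...,1])<.040)&(m>0)
    k=cast(c,np.argwhere(mm)[:,::-1],.165)[:,:2]; print(" ring rad pct",np.percentile(np.hypot(*(k-a[:2]).T),[2,50,98]).round(4))
    for rad in(.029,.030,.031):
        th,v=polar(c,a,rad,.165); w=np.clip(v.max()*.5-v,0,None)
        print("  notch",rad,np.degrees(np.angle((w*np.exp(2j*th)).sum())/2).round(2), "dark deg",np.where(v<v.max()*.45)[0][[0,-1]],(v<v.max()*.45).sum())
    return a
def bush(c,guess=(.4505,-.33)):
    P=cloud(c); near=np.hypot(P[...,0]-guess[0],P[...,1]-guess[1])<.045
    g=(c["img"].min(2)>150)&near
    g=cv2.morphologyEx(g.astype(np.uint8),cv2.MORPH_CLOSE,np.ones((3,3)))
    e=edge(g,c,.004); a=circ(e); 
    rr=np.hypot(*(e-a[:2]).T); t=np.arctan2(*(e-a[:2])[:,::-1].T); s=rr>.0275
    print(" flange",a.round(4),"ears",np.degrees(np.angle(np.exp(2j*t[s]).sum())/2).round(2),s.sum(),rr.max().round(4))
    m=(P[...,2]>.024)&near; q=P[m]; e2=edge(m,c,.031); print(" tube top",circ(e2).round(4),q.mean(0).round(4))
    return a
E
python3 - <<'E'
from fit import *
o=pickle.load(open("im1.pkl","rb")); z=pickle.load(open("im0.pkl","rb"))
print("wrist");router(o["router"]);bush(o["bush"])
for n in("top","side"): print(n);router(z[n]);bush(z[n])
E
```

```text
wrist
 plate [ 0.5709 -0.0236  0.0464] z 0.1656
 ring rad pct [0.0172 0.0318 0.0363]
  notch 0.029 15.33 dark deg [  0 359] 69
  notch 0.03 15.15 dark deg [  0 359] 70
  notch 0.031 15.37 dark deg [  0 359] 69
 flange [ 0.4525 -0.333   0.042 ] ears 28.69 238 0.0465
 tube top [ 0.3498 -0.136   0.1468] [ 0.4413 -0.3103  0.255 ]
top
 plate [ 0.5688 -0.0157  0.0378] z 0.165
 ring rad pct [0.0187 0.03   0.0394]
  notch 0.029 12.71 dark deg [  0 359] 150
  notch 0.03 88.35 dark deg [  0 359] 181
  notch 0.031 -81.84 dark deg [  0 359] 187
 flange [ 0.4501 -0.3304  0.0221] ears -62.07 8 0.0311
 tube top [ 0.4523 -0.33    0.015 ] [ 0.4519 -0.3303  0.0307]
side
 plate [ 0.5651 -0.0153  0.0443] z 0.1652
 ring rad pct [0.0161 0.0283 0.0404]
  notch 0.029 -67.4 dark deg [  0 359] 231
  notch 0.03 -68.54 dark deg [  0 359] 242
  notch 0.031 -71.33 dark deg [  0 359] 234
 flange [ 0.4486 -0.3335  0.0236] ears -58.67 9 0.0332
 tube top [ 0.4492 -0.3275  0.0176] [ 0.4491 -0.3296  0.0292]
```

Run:
```python
import re
s=open("fit.py").read()
s=s.replace('g=(c["img"].min(2)>150)&near','mn=c["img"].min(2); t_=cv2.threshold(mn[near].reshape(-1,1),0,255,cv2.THRESH_OTSU)[0]; g=(mn>t_)&near; print(" otsu",t_)')
s=s.replace('m=(P[...,2]>.024)&near','m=(P[...,2]>.024)&(P[...,2]<.04)&near').replace("near=np.hypot(P[...,0]-guess[0],P[...,1]-guess[1])<.045","near=np.hypot(P[...,0]-guess[0],P[...,1]-guess[1])<.037")
open("fit.py","w").write(s)
from fit import *
o=pickle.load(open("im1.pkl","rb"))["bush"]; bush(o)
i=o["img"][90:190,210:310,::-1]; cv2.imwrite("pics/b2.png",cv2.resize(i,(500,500),interpolation=cv2.INTER_CUBIC))
```

```text
otsu 97.0
 flange [ 0.3687 -0.3276  0.1209] ears -64.34 281 0.1369
 tube top [ 0.4521 -0.3304  0.0153] [ 0.4521 -0.3305  0.0315]
```

View pics/b2.png

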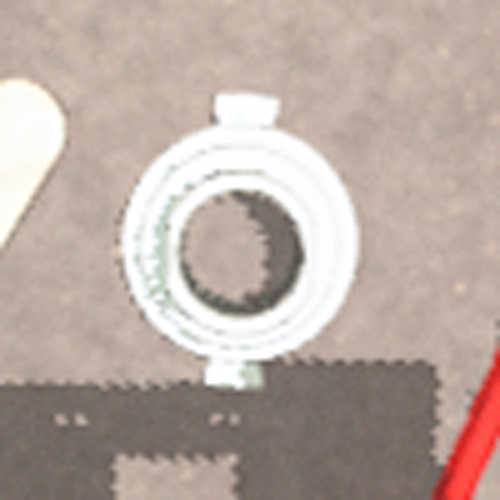

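The crop shows the bush ears at (247,107) and (233,373), i.e. nearly along tool x. The tube centre from the wrist view (0.452,-0.330) agrees with the top view. Now I'll compute the ear yaw and grasp.

Run:
```python
from fit import *
from bench import r, eoat, get_image
o=pickle.load(open("im1.pkl","rb"))["bush"]
px=np.array([[247,107],[233,373]])/5+[210,90]-.4
e=cast(o,px,.003)[:,:2]; v=e[0]-e[1]; yaw=np.arctan2(v[1],v[0]); yaw=(yaw+np.pi/2)%np.pi-np.pi/2
print("ears mid",e.mean(0),"len",np.hypot(*v),"yaw",np.degrees(yaw))
m=(o["img"].min(2)>185).astype(np.uint8); m[:, :230]=0; m[:,290:]=0;m[:100]=0;m[170:]=0
f=edge(m,o,.004); a=circ(f); print("flange",a)
p=[.4522,-.3304]
assert abs(np.degrees(yaw)+64)<6
r.movep([*p,.09],q(yaw)); r.line_to([*p,.0132],max_speed=.08); s=r.state(); print(s["time_s"],s["position"],s["wrist_force"])
eoat.clamp(); r.hold(.2); s=r.state(); print(s["time_s"],s["position"],s["width"],s["grip_force"],s["wrist_force"])
open("yaw.txt","w").write(str(yaw))
```

```text
ears mid [ 0.45176196 -0.33097869] len 0.055920031045463864 yaw -65.90176845367792
flange [ 0.45169668 -0.33093861  0.02514168]
5.7417 [ 0.45265833 -0.33059751  0.01371773] [ 0.29421332 -0.2226461  -0.59859842]
6.925 [ 0.45203774 -0.33041042  0.01318497] 0.028478233851227327 30.000056104618125 [ 0.04839602 -0.41380448  0.87520868]
```

Run:
```python
from fit import *
from bench import r, eoat, get_image
s=r.state(); r.line_to([.4522,-.3304,.245],max_speed=.15)
S=[.5709,-.0236]; y=np.radians(15.3)
print(r.inverse_kinematics([*S,.245],q(y)))
r.movep([*S,.245],q(y)); r.hold(.3)
s=r.state(); print(s["time_s"],s["position"],s["orientation"],s["width"],s["grip_force"],s["wrist_force"],s["torque"])
o={n:get_image(n) for n in("side","wrist")}; pickle.dump(o,open("im2.pkl","wb"))
a=cv2.resize(o["side"]["img"][130:270,150:290,::-1],(400,400),interpolation=cv2.INTER_CUBIC)
b=cv2.resize(o["wrist"]["img"][150:290,186:326,::-1],(400,400),interpolation=cv2.INTER_CUBIC)
cv2.imwrite("pics/o2.png",np.hstack([a,b]))
```

```text
[ 0.24213572  0.27838853 -0.09100048  0.         -1.20140732  1.59569598]
10.1667 [ 0.57080481 -0.02439057  0.24500971] [ 9.91197255e-01  1.32393361e-01 -1.37974926e-05  9.76546443e-06] 0.028480913505907778 29.999698176397942 [-0.67807321 -0.71368498 -0.98750541] [-0.09574358  0.13031937 -0.0015942 ]
```

View pics/o2.png

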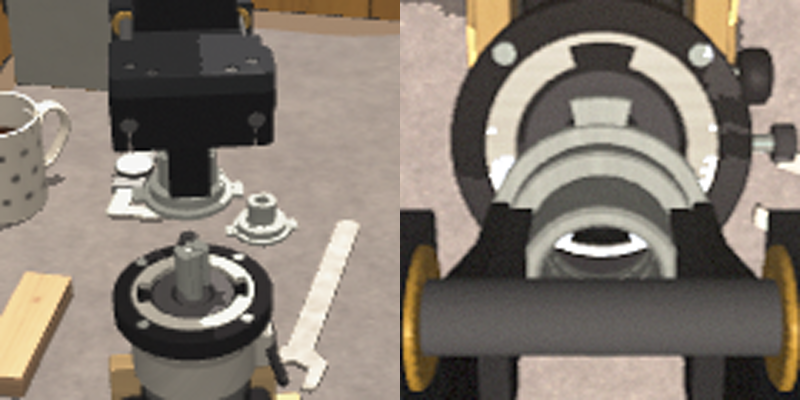

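The bush hangs level above the seat. In the wrist crop its ear (601,97) lines up with the notch (602,45). I'll check the numbers, then go down over the cutter.

Run:
```python
from fit import *
from bench import r, eoat, get_image
c=pickle.load(open("im2.pkl","rb"))["wrist"]; y=np.radians(15.3)
cp=lambda u,v:[186+(u-400)*.35-.33,150+v*.35-.33]
u=np.array([np.cos(y),np.sin(y)]); 
ear=cast(c,cp(601,97),.165+.0698)[0,:2]; no=cast(c,cp(602,45),.165)[0,:2]
print("bush ctr",ear-.031*u,"seat ctr",no-.033*u)
# bright arc of the flange in hand, and ring
S=np.array([.5709,-.0236])
for z in(.215,.183):
    hit=r.line_to([*S,z],max_speed=.06,threshold=12); r.hold(.15); s=r.state(); print(hit,s["time_s"],s["position"],s["wrist_force"].round(2),s["torque"].round(2))
    if hit: break
o={n:get_image(n) for n in("side","wrist")}; pickle.dump(o,open("im3.pkl","wb"))
a=cv2.resize(o["side"]["img"][170:270,160:260,::-1],(400,400),interpolation=cv2.INTER_CUBIC)
b=cv2.resize(o["wrist"]["img"][150:290,186:326,::-1],(400,400),interpolation=cv2.INTER_CUBIC)
cv2.imwrite("pics/o3.png",np.hstack([a,b]))
```

```text
bush ctr [ 0.57195409 -0.02365678] seat ctr [ 0.57006689 -0.02453807]
False 11.0667 [ 0.57122352 -0.02353676  0.21548437] [ 0.63  0.44 -1.81] [-0.08  0.11  0.02]
False 11.9 [ 0.57124446 -0.02354468  0.18345296] [ 0.96 -0.98 -1.2 ] [-0.11  0.15 -0.03]
```

View pics/o3.png

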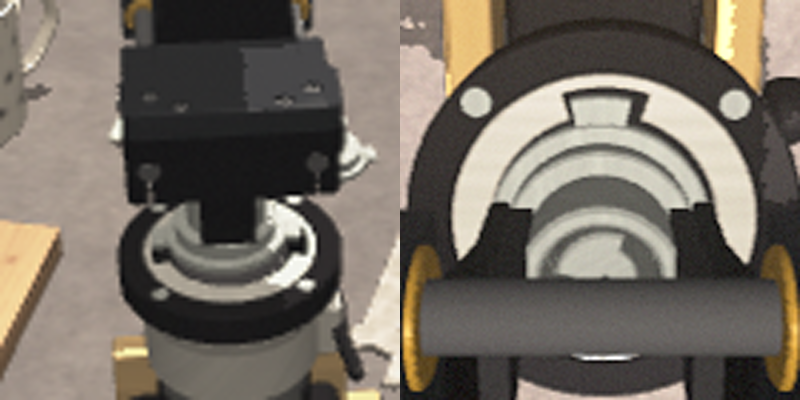

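Run:
```python
from fit import *
c=pickle.load(open("im3.pkl","rb"))["wrist"]; y=np.radians(15.3)
u=np.array([np.cos(y),np.sin(y)]); v=np.array([-u[1],u[0]])
cp=lambda a,b:[186+(a-400)*.35-.33,150+b*.35-.33]
ear=cast(c,cp(604,96),.1734)[0,:2]; no=cast(c,cp(606,89),.165)[0,:2]
for n,p in(("bush",ear-.031*u),("seat",no-.033*u)): print(n,p, (p-[.5709,-.0236])@np.c_[u,v])
cv2.imwrite("pics/o4.png",cv2.resize(c["img"][175:240,215:300,::-1],(765,585),interpolation=cv2.INTER_CUBIC))
```

```text
bush [ 0.57272067 -0.02347551] [ 0.00178899 -0.00036035]
seat [ 0.57064884 -0.02455188] [-0.00049343 -0.00085187]
```

View pics/o4.png

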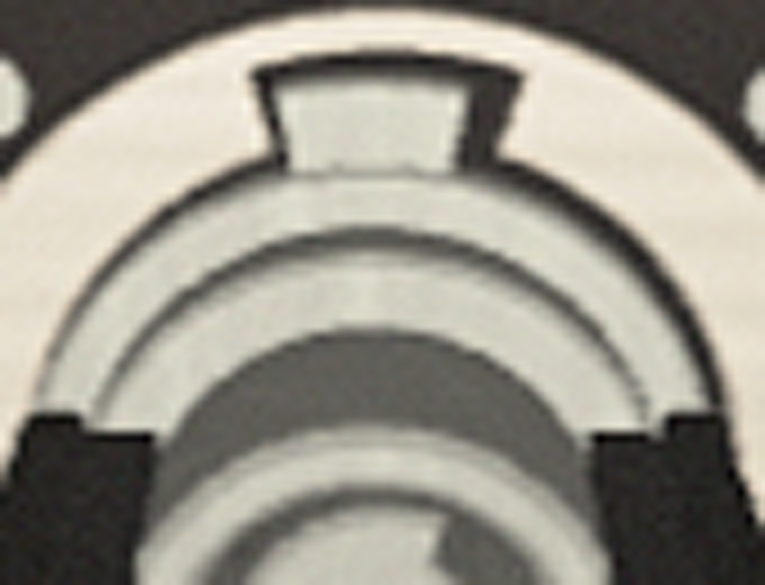

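Run:
```python
from fit import *
c=pickle.load(open("im3.pkl","rb"))["wrist"]; y=np.radians(15.3); S=np.array([.5709,-.0236])
u=np.array([np.cos(y),np.sin(y)]); v=np.array([-u[1],u[0]])
g=cv2.cvtColor(c["img"],cv2.COLOR_RGB2GRAY); rad=np.arange(.022,.034,.0001)
H,F=[],[]
for dth in np.r_[-62:-24:2,26:64:2]:
    th=y+np.radians(dth); X=np.c_[S[0]+rad*np.cos(th),S[1]+rad*np.sin(th),np.full(len(rad),.165)]
    px=proj(c,X).astype(np.float32); p=cv2.remap(g,px[None,:,0],px[None,:,1],cv2.INTER_CUBIC)[0].astype(float)
    k=20+p[20:80].argmin(); lo=p[k]; hi=p[k:k+25].max(); fi=p[max(0,k-25):k+1].max()
    if hi-lo<40 or fi-lo<40: continue
    i=k+np.argmax(p[k:]>(lo+hi)/2); j=k-np.argmax(p[k::-1]>(lo+fi)/2)
    H.append(cast(c,px[i],.165)[0,:2]); F.append(cast(c,px[j],.1738)[0,:2])
H,F=map(np.array,(H,F)); print(len(H))
for n,P,R in(("hole",H,.0265),("flange",F,.025)):
    a=circ(P,R)[:2]; b=circ(P); print(n,((a-S)@np.c_[u,v]*1000).round(2),"free",((b[:2]-S)@np.c_[u,v]*1000).round(2),b[2].round(4))
cp=lambda a,b:[215+a/9-.44,175+b/9-.44]
for n,p,z,R in(("ear",(373,78),.1732,.031),("notch",(390,50),.165,.033)): print(n,((cast(c,cp(*p),z)[0,:2]-S)@np.c_[u,v]-[R,0])*1000)
```

```text
38
hole [ 0.22 -0.31] free [-0.41 -0.31] 0.027
flange [1.52 0.23] free [2.2  0.22] 0.0245
ear [1.77120079 0.30093211]
notch [-0.02602571 -0.93117957]
```

The fits agree that the bush sits about 1.4 mm along +x and 0.7 mm along +y from the seat centre. I'll correct for that and go down, watching the force.

Run:
```python
from fit import *
from bench import r, eoat, get_image
y=np.radians(15.3); S=np.array([.5709,-.0236])
u=np.array([np.cos(y),np.sin(y)]); v=np.array([-u[1],u[0]]); T=S-.0014*u-.0007*v
np.save("T.npy",T)
def rep(h):
    s=r.state(); f=s["wrist_force"]; print(h,s["time_s"],s["position"].round(4),"f_uv",round(f[:2]@u,1),round(f[:2]@v,1),"fz",round(f[2],1),"tau",s["torque"].round(2),s["grip_force"].round(1))
r.line_to([*T,.183],max_speed=.02); r.hold(.1); rep("start")
for z in(.1790,.1765,.173,.169):
    h=r.line_to([*T,z],max_speed=.015,threshold=18); r.hold(.1); rep(h)
    if h: break
```

```text
Traceback (most recent call last):
AttributeError: 'float' object has no attribute 'round'
```

```bash
cat > rep.py <<'E'
from fit import *
from bench import r, eoat, get_image
y=np.radians(15.3); u=np.array([np.cos(y),np.sin(y)]); v=np.array([-u[1],u[0]]); T=np.load("T.npy")
def rep(h):
    s=r.state(); f=s["wrist_force"]; print(h,round(s["time_s"],2),np.round(s["position"],4),"f_uv",round(f[:2]@u,1),round(f[:2]@v,1),"fz",round(f[2],1),"tau",np.round(s["torque"],2),round(s["grip_force"],1),round(s["joint_pos"][5],3))
E
python3 - <<'E'
from rep import *
for z in(.1790,.1765,.173,.169):
    h=r.line_to([*T,z],max_speed=.015,threshold=18); r.hold(.1); rep(h)
    if h: break
E
```

```text
False 12.87 [ 0.5698 -0.0247  0.179 ] f_uv -0.0 0.3 fz -1.2 tau [-0.12  0.13 -0.03] 30.0 1.597
False 13.28 [ 0.5697 -0.0246  0.1765] f_uv 0.1 0.5 fz -1.3 tau [-0.1   0.19  0.02] 30.0 1.597
False 13.77 [ 0.5699 -0.0247  0.1738] f_uv -2.0 1.3 fz 4.5 tau [0.13 0.8  0.01] 30.0 1.597
False 14.28 [ 0.5699 -0.0247  0.1705] f_uv -3.3 2.0 fz 8.4 tau [0.26 1.19 0.01] 30.0 1.597
```

It slid in cleanly: only spring force, underside at about -7.7 mm. The bush sits about 1.3 mm off the TCP axis, so the TCP has to orbit the seat centre during the turn. Next I'll press a little deeper and turn in steps.

```bash
cat >> rep.py <<'E'
o=np.array([.0013,.0002]); C=T+(o[0]-.0004)*u+(o[1]+.0002)*v
def pose(deg,z):
    "TCP pose with the bush centred at C, turned deg clockwise from the notch"
    a=y-np.radians(deg); R=np.array([[np.cos(a),-np.sin(a)],[np.sin(a),np.cos(a)]])
    return [*(C-R@o),z],q(a)
E
python3 - <<'E'
from rep import *
p,_=pose(0,.1672); h=r.line_to(p,max_speed=.01,threshold=18); r.hold(.2); rep(h)
for d in(5,10,18):
    r.movep(*pose(d,.1672)); r.hold(.05); rep(d)
    s=r.state()
    if np.hypot(*s["wrist_force"][:2])>15 or abs(s["torque"][2])>1: break
E
```

```text
False 14.82 [ 0.5699 -0.0246  0.1692] f_uv -2.9 0.7 fz 10.1 tau [0.19 1.18 0.05] 30.0 1.597
5 15.12 [ 0.5705 -0.0246  0.1694] f_uv -2.3 1.2 fz 8.8 tau [ 0.04  0.81 -0.09] 30.0 1.509
10 15.42 [ 0.5708 -0.0246  0.1696] f_uv -1.0 0.1 fz 8.8 tau [-0.1   0.65 -0.11] 30.0 1.421
18 15.72 [ 0.5712 -0.0244  0.1697] f_uv -0.4 -0.6 fz 9.4 tau [-0.2   0.42 -0.11] 30.0 1.281
```

Run:
```python
from rep import *
for d in(26,35,44,53,62,70,76,78):
    r.movep(*pose(d,.1664)); r.hold(.05); rep(d)
    s=r.state()
    if np.hypot(*s["wrist_force"][:2])>15 or abs(s["torque"][2])>1: break
```

```text
26 16.03 [ 0.5715 -0.0242  0.1691] f_uv -0.1 0.6 fz 9.6 tau [-0.2   0.39 -0.1 ] 30.0 1.141
35 16.36 [ 0.5716 -0.0241  0.1692] f_uv -0.5 -0.4 fz 9.6 tau [-0.23  0.35 -0.13] 30.0 0.984
44 16.68 [ 0.5716 -0.0239  0.1692] f_uv -1.0 -0.7 fz 10.3 tau [-0.24  0.32 -0.1 ] 30.0 0.827
53 17.01 [ 0.5717 -0.0237  0.1692] f_uv 0.1 -0.4 fz 9.1 tau [-0.27  0.32 -0.13] 30.0 0.669
62 17.33 [ 0.5716 -0.0236  0.1691] f_uv -0.4 -0.1 fz 10.1 tau [-0.32  0.38 -0.15] 30.0 0.512
70 17.64 [ 0.5716 -0.0236  0.1691] f_uv -1.1 -1.0 fz 10.4 tau [-0.34  0.5  -0.1 ] 30.0 0.372
76 17.94 [ 0.5718 -0.0234  0.1691] f_uv -0.7 -0.1 fz 9.8 tau [-0.3   0.44 -0.1 ] 30.0 0.267
78 18.24 [ 0.5714 -0.0235  0.1691] f_uv -1.7 -0.7 fz 10.5 tau [-0.37  0.74  0.13] 30.0 0.233
```

Turned 78°, with a slight torque reversal at the stop. Now I'll ease up into the pockets, then test by turning back.

Run:
```python
from rep import *
r.movep(*pose(77.3,.1664)); rep("77")
for z in(.168,.170,.172,.173):
    r.line_to(pose(77.3,z)[0],max_speed=.01); r.hold(.2); rep(z)
c=get_image("wrist"); s=get_image("side"); pickle.dump((c,s),open("im5.pkl","wb"))
a=cv2.resize(s["img"][170:270,160:260,::-1],(400,400),interpolation=cv2.INTER_CUBIC)
b=cv2.resize(c["img"][150:290,186:326,::-1],(400,400),interpolation=cv2.INTER_CUBIC)
cv2.imwrite("pics/o5.png",np.hstack([a,b]))
```

```text
77 18.49 [ 0.5714 -0.0235  0.169 ] f_uv -1.2 -0.6 fz 9.2 tau [-0.33  0.66  0.  ] 30.0 0.245
0.168 19.0 [ 0.5715 -0.0235  0.1702] f_uv -0.4 -1.0 fz 8.4 tau [-0.4   0.39 -0.03] 30.0 0.245
0.17 19.55 [ 0.5713 -0.0234  0.1706] f_uv 2.4 -5.4 fz 2.4 tau [-1.14 -0.99  0.05] 30.0 0.245
0.172 20.1 [ 0.5711 -0.0233  0.1712] f_uv 5.0 -5.6 fz -3.1 tau [-1.1  -1.56  0.07] 30.0 0.245
0.173 20.55 [ 0.571  -0.0232  0.1716] f_uv 4.9 -5.9 fz -5.0 tau [-1.19 -1.73  0.01] 30.0 0.245
```

View pics/o5.png

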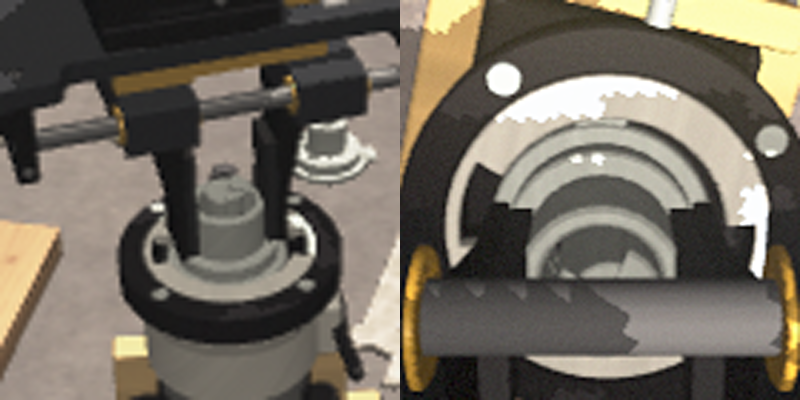

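On lifting, the bush is caught by the lip: the underside is at about -7.8 mm and the force turned downward. So the ears aren't in the pockets yet. I'll press down again, turn further to the real stop while watching the torque, and refer the angle to that.

Run:
```python
from rep import *
r.line_to(pose(77.3,.1664)[0],max_speed=.02); r.hold(.15); rep("down")
for d in(78.5,79.5,80.5,81.5,82.5,83.5,84.5):
    r.movep(*pose(d,.1664)); r.hold(.1); rep(d)
    s=r.state()
    if np.hypot(*s["wrist_force"][:2])>18 or abs(s["torque"][2])>.9: break
```

```text
down 21.28 [ 0.571  -0.0232  0.1688] f_uv -0.6 -1.1 fz 10.7 tau [-0.54  0.21 -0.  ] 30.0 0.245
78.5 21.63 [ 0.5709 -0.0231  0.1687] f_uv -1.1 -1.4 fz 9.6 tau [-0.52  0.25  0.07] 30.0 0.224
79.5 21.98 [ 0.5706 -0.0232  0.1687] f_uv -1.0 -1.5 fz 10.5 tau [-0.51  0.45  0.2 ] 30.0 0.207
80.5 22.33 [ 0.5702 -0.0233  0.1687] f_uv -1.7 -0.7 fz 11.2 tau [-0.53  0.69  0.24] 30.0 0.19
81.5 22.68 [ 0.5699 -0.0234  0.1687] f_uv -2.4 -0.3 fz 11.3 tau [-0.53  0.83  0.31] 30.0 0.173
82.5 23.03 [ 0.5698 -0.0234  0.1687] f_uv -2.7 -1.2 fz 11.2 tau [-0.61  0.87  0.64] 30.0 0.156
83.5 23.38 [ 0.5699 -0.0236  0.1687] f_uv -2.4 -2.9 fz 10.7 tau [-0.78  0.81  0.74] 30.0 0.139
84.5 23.73 [ 0.5699 -0.0237  0.1687] f_uv -4.2 -2.9 fz 10.1 tau [-0.97  0.79  0.77] 30.0 0.122
```

The stop is clear at about 82.5° of tool angle (torque up to 0.77 N·m), and the bush also slid about 1 mm back to centre. Now I'll back off about 2.5° and lift.

Run:
```python
from rep import *
for d in(82,80.5): r.movep(*pose(d,.1664)); r.hold(.1); rep(d)
for z in(.168,.170,.172,.173):
    r.line_to(pose(80.5,z)[0],max_speed=.01); r.hold(.2); rep(z)
    if r.state()["wrist_force"][2]<-3: break
```

```text
82 24.08 [ 0.57   -0.0235  0.1686] f_uv -2.4 -2.1 fz 11.1 tau [-0.77  0.66  0.12] 30.0 0.163
80.5 24.43 [ 0.5701 -0.0234  0.1685] f_uv -1.1 -1.0 fz 9.8 tau [-0.71  0.6  -0.03] 30.0 0.189
0.168 24.94 [ 0.5701 -0.0234  0.1698] f_uv -1.2 -2.1 fz 9.4 tau [-0.79  0.41 -0.05] 30.0 0.189
0.17 25.49 [ 0.5701 -0.0234  0.1714] f_uv -1.5 -2.1 fz 8.3 tau [-0.73  0.15  0.02] 30.0 0.189
0.172 26.04 [ 0.5701 -0.0234  0.1728] f_uv 0.2 -3.2 fz 6.1 tau [-0.94 -0.01 -0.  ] 30.0 0.189
0.173 26.49 [ 0.57   -0.0232  0.1732] f_uv 1.4 -4.7 fz 4.3 tau [-1.34 -0.56  0.01] 30.0 0.189
```

It rose to an underside of about -5 mm, so the ears are in the pockets. I'll relax slightly, check tilt and height from the side camera, then hand in.

Run:
```python
from rep import *
r.line_to(pose(80.5,.1723)[0],max_speed=.01); r.hold(.3); rep("final")
s=r.state(); R=Ro.from_quat(s["orientation"]).as_matrix(); print("tool tilt deg",np.degrees(np.arccos(-R[2,2])),"width",s["width"])
c=get_image("wrist"); P=cloud(c); d=np.hypot(P[...,0]-.571,P[...,1]+.0237)
for n,a,b,z0,z1 in(("tube top",.012,.017,.185,.2),("flange top",.0215,.0245,.15,.18)):
    m=(d>a)&(d<b)&(P[...,2]>z0)&(P[...,2]<z1); k=P[m]; print(n,m.sum(),np.median(k,0).round(4) if len(k) else None)
sd=get_image("side")
cv2.imwrite("pics/o6.png",np.hstack([cv2.resize(sd["img"][170:270,160:260,::-1],(400,400),interpolation=cv2.INTER_CUBIC),cv2.resize(c["img"][150:290,186:326,::-1],(400,400),interpolation=cv2.INTER_CUBIC)]))
```

```text
final 27.04 [ 0.5699 -0.0229  0.1729] f_uv 0.3 -4.7 fz 6.5 tau [-1.11 -0.21  0.01] 30.0 0.189
tool tilt deg 0.032711786770554606 width 0.02887067977754826
tube top 656 [ 0.5781 -0.034   0.1913]
flange top 638 [ 0.5801 -0.0417  0.1643]
```

View pics/o6.png

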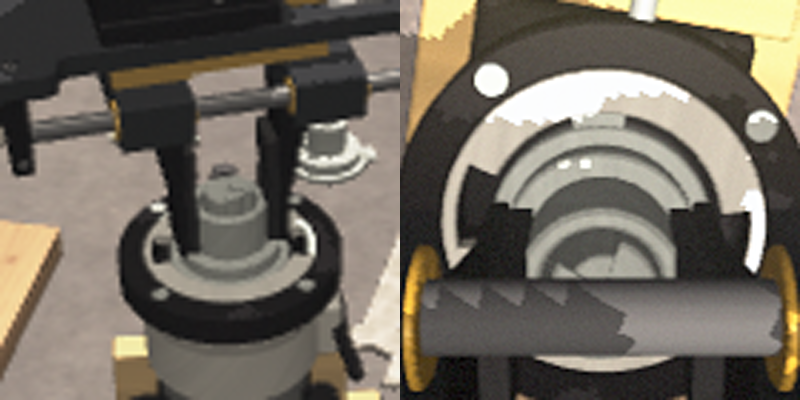

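The wrist view shows the ear up in the pocket window at (600,120). The tube top is at 0.191 m, which puts the underside about 4.7 mm below the face. The bush is upright and gripped at 30 N.

```bash
python3 -c "
from bench import r, eoat, get_image
print(r.job_done())"
```

```text
the job is handed in; nothing more can be done
None
```

The wide bush is seated in the router, turned clockwise to about 2° short of its stop, with its ears lifted into the pockets (underside about 4.7 mm below the plate face). It is still gripped at 30 N, and I handed the job in; no verdict came back, and I didn't re-measure the narrow bush or the other items on the mat.

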